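Lock a hammer-head bolt in the slotted rail, up against the stop

TASK

Take the orange-handled hammer-head bolt from the wooden block and put its head down through the slot of the aluminium rail, a good way short of the blue stop, until its collar sits on the rail. Slide it along the slot until it presses gently on the stop's black rubber buffer, keep it lightly pressed there while you give it a quarter turn so that the head lies across under the lips, then let go, leaving it caught and touching the buffer. Use light forces throughout and do not knock the other things about.

Things in the scene. Friction and masses are not known exactly. Their poses are not given: they have to be found in the camera images.
- bolt_grip (a point): Centre of the bolt's orange grip bar, 14 mm thick along x, 44 long along y, 34 high (z up); grip its broad faces, fingers closing along x. Below this point: underside of the bar 17 mm, collar top 34.5 (16 mm neck between), collar underside 42.5, hammer head from 55 to 69 mm. At the start the bolt hangs upright by its collar in the wooden block; half a turn makes no difference to it.
- bolt: The same steel bolt, about 280 g, 86 mm high; origin at the centre of the underside of its hammer head, axes as bolt_grip. The head is 34 mm long along x, 14 wide along y and 14 high (its lowest 3 mm only 28 x 9): the bar stands crosswise to it. The round collar is 34 mm in diameter, 8 thick.
- rail: Aluminium slotted rail, fixed, 260 (x) x 60 (y) x 34 mm high; origin at the centre of its underside. Slot along x at y=0, 16.5 mm wide; lips z 24 to 34 mm; channel below 50 mm wide, floor z=6. Collar on the rail: grip point at z=76.5, head 1.5 mm off the floor, 2.5 mm under the lips, free to turn. Insert the bolt at x -100 to -30 mm, best -45.
- rail_stop: Blue stop on the rail's +x part, 40x60x16 mm, origin centre of underside, axes as the rail. A screw with a black rubber buffer sticks out to -x at collar height; its setting is not measured: feel for it. The collar meets it with the bolt axis 51 to 85 mm to -x of this origin. It gives 1 mm per 3.5 N, damped, solid after 7 mm. 4 to 8 N is a gentle push, over 12 N too much.
- parking_block: Wooden block, fixed, 70 (x) x 56 (y) x 36 mm high, origin at the centre of its underside; in its top a pocket 38 x 18 mm, 32 mm deep, where the bolt's head hangs along x, the collar resting on the block's top.
- beeswax: Bystander, leave in place: yellow round cake of beeswax, 48 across x 16 high mm; origin at the centre of its underside.
- buckle: Bystander, leave in place: brass-coloured belt buckle, 42x50x9 mm; origin at the centre of its underside.
- thread_cone: Bystander, leave in place: orange thread cone, 62 across x 98 high mm; origin at the centre of its underside.
There are look-alikes about, which are no part of the job. What is shaped like the bolt but green is not meant.

How it is judged:
By the outcome, as a careful person would: the job done as asked, in the order asked, and still so for the second after the job is handed in, with the robot touching nothing.
It also fails if it takes over 61 s, if anything falls off the work surface, if the arm or the gripper's body presses on something with over 40 N, if the wrist force passes 120 N, or if a joint passes its speed limit or range.

ROBOT

A 7-joint arm with a two-finger parallel gripper is mounted at the origin on a cart in front of the work surface, level with it; the furniture and walls round the work are solid. World frame = base frame: x ahead of the robot, y to its left, z up, the work surface at z = 0. Lengths are in m, angles in rad, forces in N, time in s.
With the tool pointing down it reaches from about 0.4 to 0.85 m from the base axis. Payload 4.5 kg.
Tool frame: the origin (TCP) lies midway between the tips of the shut fingers; the grasp point (between the pads) lies 19 mm behind it; z points along the fingers, y is the line along which they close (so a half turn about z gives the same grasp; the last joint's range is limited). The gripper opens to 88 mm and grips with 3 to 60 N. Pads are 18 mm wide; open, the fingers measure 123 mm over their backs; the gripper's body (75 mm by 187 mm) begins 45 mm behind the grasp point.
Start: joints at [-1.251, 0.689, -0.195, 1.565, 0.157, 0.902, -0.215], TCP at [0.176, 0.6, 0.239] pointing down, gripper open.
Joint ranges: [-3.01, 3.01], [-0.46, 2.08], [-1.47, 1.51], [0.13, 2.56], [-1, 4.14], [0.04, 2.09], [-2.66, 2.66]. Speed limits (rad/s): [2.57, 2.57, 3.14, 3.14, 3.14, 3.14, 3.14].

INTERFACE

Orientations are given as a unit quaternion [x, y, z, w].
In Python, from plant import get_state, viewer, workorder gives the robot as it stands. The module is installed in compiled form; this text tells all that it offers.
- The arm moves only by the tool step_arm, never from a script. Its argument "motion" is a list of rows, each an object of numbers: "wx", "wy", "wz": the turn, a rotation vector about the tool's x, y, z each as a share of 180 degrees, from -1 to 1; "dx", "dy", "dz": the shift along the tool's x, y, z each as a share of 8 cm, from -1 to 1; "claw": the finger opening in mm, from 0 to 88.1. A call has 1 to 8 rows; each row is the pose to reach, as a shift and turn from the pose commanded when the call began, along the tool's axes at that moment, turning the shorter way round; what a row does not reach only later rows make up. A row lasts 1/10 s, in which the tool goes at most 50 mm and 8.59 degrees, less where a joint would pass 70% of its speed; a pose out of reach is approached as far as the arm can. A call with a number of a shift or a turn outside -1 to 1 is refused whole. A call with a gripper value outside its range is refused whole. The fingers move at their own pace and stop on an object; "force" is the grip in N (left out, the last holds). Time passes only in rows, so rows that repeat a pose let the fingers close. It gives the time, the measured TCP pose, the force, the opening and the grip force at its end, in the units of the state.
- get_state(): the state, without advancing time (a new reading comes with each control period).
- viewer.snapshot(name): name is "scene" or "side" or "wrist"; returns (picture, depth): 480x640x3 uint8, red, green, blue; 480x640 float32, m along the optical axis (not along the pixel's ray), 0 where there is no reading.
- viewer.calibration(name): a dict with "vfov" (degrees; the focal length in pixels is half the picture's height over the tangent of half this angle, whatever the lens; pixels are square), "cx", "cy" (the principal point, pixels), "extrinsics" (4x4, takes a point from camera to world coordinates). Camera axes: x right, y down, z forward; pixel columns grow to the right and rows downward; lengths in m; the calibration is good to about 2 mm. A picture is of the moment at which its call begins: read the wrist's pose just before it. calibration takes no time and is no camera call; for the wrist camera it gives the pose at the moment of the call.
- workorder.finish_job(): hands the job in; it is judged then, once.
The state is a dict: "clock": time; "q": joint angles; "qd": joint speeds; "joint_torque": joint torques, N m; "tool_pos": TCP position; "eef_rot": TCP orientation; "contact_force": force on the tool from outside, world axes, zero at the start; "moment": the same for the moment, N m; "opening": opening from 0.0 (shut) to 1.0 (fully open); "finger_force": force on a finger pad.
Only numpy, scipy, OpenCV 4.12 (cv2) and the standard library are available. Lean on these libraries where they do the work, as an engineer would, in place of code of your own. Each camera call takes 0.05 s, during which the arm holds its last target. There are 200 camera calls.

## Working session

There is one attempt and no reset: what is moved stays moved. The work goes in short steps, Python scripts to look and compute and a tool call to move; the robot and the scene stay as the last step left them, time stands still between calls to the robot, and variables do not carry over. Pictures are saved under pics/ and viewed, at most 10 in all, crops included, and the job is handed in when it is done.

Besides the shell and the picture viewer there is one more tool, called as name([rows], argument=value, ...), one row to a line, values as JSON. step_arm: Moves the arm, as the interface text tells. Shift numbers are shares of 8 cm and turn numbers shares of 180 degrees, none past 1 either way. Its arguments: {"type":"object","properties":{"motion":{"type":"array","items":{"type":"object","properties":{"wx":{"type":"number","minimum":-1,"maximum":1},"wy":{"type":"number","minimum":-1,"maximum":1},"wz":{"type":"number","minimum":-1,"maximum":1},"dx":{"type":"number","minimum":-1,"maximum":1},"dy":{"type":"number","minimum":-1,"maximum":1},"dz":{"type":"number","minimum":-1,"maximum":1},"claw":{"type":"number"}}}},"force":{"type":"number"}},"required":["motion"]}

```bash
mkdir -p pics
cat > h.py <<'E'
import numpy as np, cv2
from plant import get_state, viewer, workorder
def K(c):
    return 240/np.tan(np.radians(c['vfov'])/2), c['cx'], c['cy']
def cloud(name):
    c=viewer.calibration(name); im,d=viewer.snapshot(name)
    f,cx,cy=K(c); T=np.array(c['extrinsics']); v,u=np.mgrid[:480,:640]
    P=np.stack([(u-cx)/f*d,(v-cy)/f*d,d],-1)@T[:3,:3].T+T[:3,3]
    P[d==0]=np.nan
    return im,P,c
def st():
    s=get_state()
    print({k:np.round(s[k],4).tolist() for k in ('clock','tool_pos','eef_rot','contact_force','opening','q')})
    return s
E
python3 - <<'E'
from h import *
s=st()
for n in('scene','side'):
    im,P,c=cloud(n); cv2.imwrite(f'pics/{n}0.png',im[:,:,::-1]); np.savez(f'{n}0.npz',im=im,P=P)
    print(n,c['vfov'],c['cx'],c['cy'],np.round(c['extrinsics'],3).tolist())
E
```

```text
{'clock': 0.0, 'tool_pos': [0.176, 0.599, 0.2379], 'eef_rot': [0.1423, 0.9898, -0.0009, -0.0001], 'contact_force': [-0.1229, 0.5364, 1.0945], 'opening': 1.0004, 'q': [-1.2512, 0.69, -0.1945, 1.5664, 0.1573, 0.9025, -0.2151]}
scene 52.648720486109646 325.3015514579859 237.63778433486115 [[0.896, -0.184, 0.403, 0.143], [-0.443, -0.41, 0.797, -0.95], [0.019, -0.893, -0.449, 0.565], [0.0, 0.0, 0.0, 1.0]]
side 56.708208745266965 314.79833405637885 239.66995842969746 [[0.827, -0.301, 0.475, 0.147], [-0.562, -0.476, 0.676, -0.734], [0.022, -0.826, -0.563, 0.621], [0.0, 0.0, 0.0, 1.0]]
```

View pics/scene0.png

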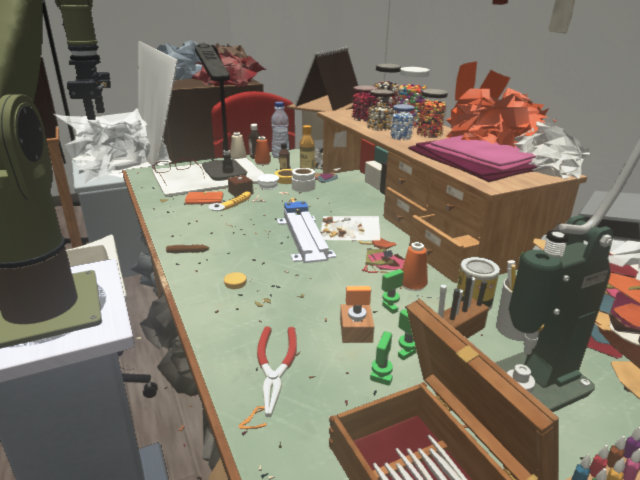

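View pics/side0.png

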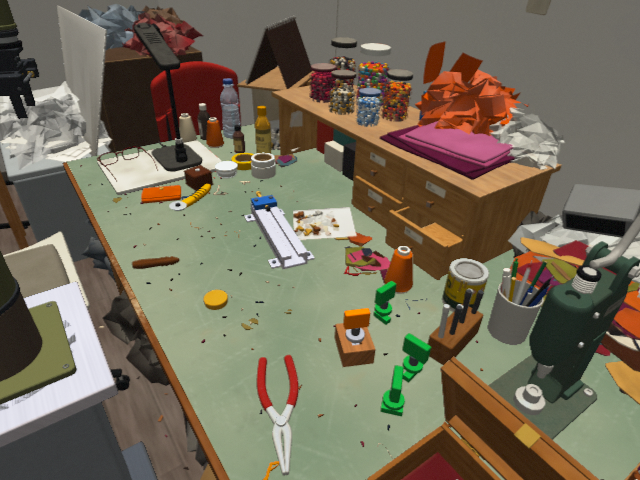

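The scene view shows the orange bolt at (358,296) on its block at (357,322), the rail around (308,232) with the blue stop at (297,208), and green look-alikes to the right. In the side view the bolt is at (356,318), the rail at (280,235) and the stop at (263,203).

```bash
cat > m.py <<'E'
from h import *
for n,bb,rb in(('scene',(335,280,385,345),(270,195,340,268)),('side',(330,300,385,370),(240,190,315,272))):
    z=np.load(n+'0.npz'); im,P=z['im'],z['P']; hsv=cv2.cvtColor(im,cv2.COLOR_RGB2HSV)
    H,S,V=[hsv[...,i].astype(int) for i in range(3)]
    def box(b):
        m=np.zeros(H.shape,bool); m[b[1]:b[3],b[0]:b[2]]=1; return m
    B=box(bb); R=box(rb)
    def rect(m,t):
        q=P[m]; q=q[~np.isnan(q[:,0])]; z0=np.median(q[:,2]); 
        r=cv2.minAreaRect((q[:,:2]*1000).astype(np.float32)); 
        print(n,t,len(q),'med',np.round(np.median(q,0),4),'rect',np.round(r[0],1),np.round(r[1],1),round(r[2],1),'z',np.round(np.percentile(q[:,2],[2,98]),4))
    Z=P[...,2]
    og=B&(H<14)&(S>200)&(V>150); rect(og,'grip'); rect(og&(Z>np.nanpercentile(Z[og],98)-.006),'griptop')
    rect(B&(S>90)&(H<20)&(abs(Z-.036)<.003),'blocktop')
    rect(B&(S>90)&(H<20)&(abs(Z-.036)<.003)|B&(S<60)&(abs(Z-.044)<.003),'blocktop+collar')
    rect(R&(abs(Z-.034)<.003)&(S<60),'railtop')
    bl=R&(H>100)&(H<125)&(S>150); rect(bl,'stop'); rect(bl&(abs(Z-.050)<.003),'stoptop')
    dk=R&(V<60)&(Z>.036)&(Z<.06); 
    if dk.any(): rect(dk,'dark')
    print('grip px',[np.mean(np.nonzero(og)[i]).round(1) for i in(1,0)])
    b=rb
    cv2.imwrite(f'pics/{n}c.png',cv2.resize(im[b[1]:b[3],b[0]:b[2],::-1],None,fx=6,fy=6,interpolation=cv2.INTER_CUBIC))
E
python3 m.py
```

```text
return _methods._mean(a, axis=axis, dtype=dtype,
  ret = ret.dtype.type(ret / rcount)
  ret = um.true_divide(
Traceback (most recent call last):
  File "m.py", line 13, in <module>
    og=B&(H<14)&(S>200)&(V>150); rect(og,'grip'); rect(og&(Z>np.nanpercentile(Z[og],98)-.006),'griptop')
                                 ~~~~^^^^^^^^^^^
  File "m.py", line 11, in rect
    print(n,t,len(q),'med',np.round(np.median(q,0),4),'rect',np.round(r[0],1),np.round(r[1],1),round(r[2],1),'z',np.round(np.percentile(q[:,2],[2,98]),4))
                                                                                                                          ~~~~~~~~~~~~~^^^^^^^^^^^^^^^
IndexError: index -1 is out of bounds for axis 0 with size 0
```

Run:
```python
from h import *
for n,pts in(('scene',[(358,295),(345,330),(365,330),(357,312),(318,245),(297,208),(300,230),(400,300)]),('side',[(356,318),(350,345),(280,240),(263,203)])):
    z=np.load(n+'0.npz'); im,P=z['im'],z['P']; hsv=cv2.cvtColor(im,cv2.COLOR_RGB2HSV)
    print('valid',np.isfinite(P[...,2]).mean())
    for u,v in pts: print(n,u,v,hsv[v,u],np.round(P[v,u],4))
```

```text
valid 0.9960416666666667
scene 358 295 [ 11 139 138] [ 0.5271 -0.325   0.0842]
scene 345 330 [ 15  94 103] [ 0.4935 -0.3425  0.0295]
scene 365 330 [16 94 95] [ 0.526  -0.3575  0.0295]
scene 357 312 [30 22 80] [ 0.5262 -0.3265  0.0485]
scene 318 245 [115   6 250] [ 0.5838 -0.041   0.0379]
scene 297 208 [111  38 113] [0.6159 0.1579 0.0487]
scene 300 230 [110   6 251] [0.581  0.0582 0.0338]
scene 400 300 [ 42  38 193] [ 0.6632 -0.2703  0.0016]
valid 0.9960774739583333
side 356 318 [ 13 255 113] [ 0.5255 -0.3241  0.0851]
side 350 345 [ 14 166 184] [ 0.5087 -0.3341  0.0378]
side 280 240 [120  11 237] [0.5718 0.0114 0.0356]
side 263 203 [107 201 192] [0.6088 0.1595 0.052 ]
```

```bash
sed -i 's/og=B.*(V>150)/og=B\&(H<16)\&(S>110)\&(Z>.055)/; s/S>150/S>25/; s/S>90/S>40/g' m.py; sed -i "s/^    B=box/    Z=P[...,2]; B=box/" m.py
sed -i "s/    cv2.imwrite.*/    b=(min(b[0],bb[0]),b[1],max(b[2],bb[2]),bb[3]);cv2.imwrite(f'pics\/{n}c.png',cv2.resize(im[b[1]:b[3],b[0]:b[2],::-1],None,fx=4,fy=4,interpolation=cv2.INTER_CUBIC)[:600,:800])/" m.py
python3 m.py
```

```text
scene grip 378 med [ 0.526  -0.326   0.0818] rect [ 525.4 -325.7] [14.1 43.4] 54.8 z [0.065  0.0972]
scene griptop 93 med [ 0.5262 -0.3257  0.0948] rect [ 525.9 -325. ] [12.4 43.4] 54.8 z [0.0914 0.0979]
scene blocktop 460 med [ 0.5213 -0.3354  0.0375] rect [ 528.8 -321.3] [74.9 55.8] 65.4 z [0.0332 0.0389]
scene blocktop+collar 582 med [ 0.5222 -0.3315  0.0378] rect [ 528.8 -321.3] [74.9 55.8] 65.4 z [0.0334 0.0466]
scene railtop 665 med [0.5952 0.0396 0.0356] rect [634.4  63.8] [261.6 134.8] 78.1 z [0.0315 0.0369]
scene stop 221 med [0.6168 0.1642 0.0515] rect [633.  229.2] [167.7  58.3] 76.1 z [0.0367 0.0561]
scene stoptop 109 med [0.6178 0.1637 0.0516] rect [619.1 174.7] [43.7 57.4] 80.7 z [0.0471 0.0529]
grip px [np.float64(357.6), np.float64(296.4)]
side grip 351 med [ 0.5244 -0.3254  0.08  ] rect [ 527.8 -321.6] [14.8 43.4] 69.3 z [0.064  0.0948]
side griptop 78 med [ 0.5245 -0.3249  0.0925] rect [ 527.6 -321.2] [14.2 42.1] 69.3 z [0.089  0.0957]
side blocktop 573 med [ 0.5183 -0.3352  0.0364] rect [ 528.6 -321.1] [71.8 56.7] 65.9 z [0.0333 0.0384]
side blocktop+collar 727 med [ 0.5207 -0.3311  0.0367] rect [ 554.5 -317.7] [ 97.7 102.8] 67.0 z [0.0335 0.0458]
side railtop 1042 med [0.5933 0.0461 0.0347] rect [635.6  64.1] [259.7 139.3] 78.2 z [0.0316 0.0366]
side stop 289 med [0.6147 0.1661 0.05  ] rect [607.2 111.7] [293.4  96.4] 75.7 z [0.0104 0.0553]
side stoptop 171 med [0.6174 0.171  0.0507] rect [617. 168.] [58.3 59.9] 78.8 z [0.0472 0.0528]
side dark 18 med [0.6126 0.141  0.0449] rect [614.5 160.9] [17.5 44. ] 6.5 z [0.0386 0.0517]
grip px [np.float64(355.8), np.float64(320.6)]
```

step_arm([
  {"dx":-0.5,"dy":-0.45},
  {"dx":-1,"dy":-0.9},
  {"dx":-1,"dy":-0.9},
])

```text
$.motion[0]: bad value
```

step_arm([
  {"dx":-0.5,"dy":-0.45},
  {"dx":-1,"dy":-0.9},
  {"dx":-1,"dy":-0.9},
])

```text
$.motion[0]: bad value
```

```bash
cat >> h.py <<'E'
from scipy.spatial.transform import Rotation as Rt
def pts(uv,z,name='wrist',c=None):
    """cast pixels onto horizontal plane z"""
    c=c or viewer.calibration(name); f,cx,cy=K(c); T=np.array(c['extrinsics'])
    uv=np.atleast_2d(uv).astype(float)
    d=np.c_[(uv[:,0]-cx)/f,(uv[:,1]-cy)/f,np.ones(len(uv))]@T[:3,:3].T
    return T[:3,3]+d*((z-T[2,3])/d[:,2])[:,None]
def go(p,yaw=None):
    """print shift/turn shares to TCP p, tool y at yaw deg (mod 180)"""
    s=get_state(); R=Rt.from_quat(s['eef_rot']); d=R.inv().apply(np.array(p)-s['tool_pos'])/.08
    y=R.as_matrix()[:,1]; a=np.degrees(np.arctan2(y[1],y[0]))
    print('shift shares',np.round(d,3),'tool y yaw',round(a,2))
    if yaw is not None:
        t=(yaw-a+90)%180-90
        Rn=Rt.from_euler('z',a+t,degrees=True)*Rt.from_matrix(np.array([[0,1,0],[1,0,0],[0,0,-1]]).T)
        print('turn shares',np.round((R.inv()*Rn).as_rotvec()/np.pi,4))
E
python3 - <<'E'
from h import *
st(); c=viewer.calibration('wrist'); s=get_state()
R=Rt.from_quat(s['eef_rot']).as_matrix(); T=np.array(c['extrinsics'])
print('cam in tool pos',R.T@(T[:3,3]-s['tool_pos']),'axes',np.round(R.T@T[:3,:3],3).tolist(),c['vfov'])
go([.45,.15,.239],73.7)
E
```

```text
{'clock': 0.1, 'tool_pos': [0.1761, 0.5991, 0.238], 'eef_rot': [0.1424, 0.9898, -0.0008, -0.0], 'contact_force': [-0.5884, -0.3126, -0.3486], 'opening': 0.9974, 'q': [-1.2512, 0.6899, -0.1945, 1.5662, 0.1573, 0.9025, -0.2151]}
cam in tool pos [ 0.0769443   0.00078343 -0.14575218] axes [[-0.0, -0.954, -0.299], [1.0, -0.0, 0.0], [-0.0, -0.299, 0.954]] 59.894204547403874
shift shares [-4.867 -4.421 -0.005] tool y yaw 73.63
turn shares [-0.0005  0.     -0.0004]
```

step_arm([
  {"dx":-0.5,"dy":-0.45,"dz":0,"wx":0,"wy":0,"wz":0,"claw":88},
  {"dx":-1,"dy":-0.9,"dz":0,"wx":0,"wy":0,"wz":0,"claw":88},
  {"dx":-1,"dy":-0.9,"dz":0,"wx":0,"wy":0,"wz":0,"claw":88},
], force=20)

```text
clock: 0.4
tool_pos: [0.2373, 0.5013, 0.238]
eef_rot: [0.146, 0.989, -0.004, 0.002]
contact_force: [0.6, 0.8, -0.9]
opening: 1.001
finger_force: 0.0
```

step_arm([
  {"dx":-0.5,"dy":-0.45,"dz":0,"wx":0,"wy":0,"wz":0,"claw":88},
  {"dx":-1,"dy":-0.9,"dz":0,"wx":0,"wy":0,"wz":0,"claw":88},
  {"dx":-1,"dy":-0.9,"dz":0,"wx":0,"wy":0,"wz":0,"claw":88},
])

```text
clock: 0.7
tool_pos: [0.2928, 0.4101, 0.2382]
eef_rot: [0.147, 0.989, -0.003, 0.001]
contact_force: [-0.6, -0.1, -0.5]
opening: 1.002
finger_force: 0.0
```

step_arm([
  {"dx":-0.5,"dy":-0.45,"dz":0,"wx":0,"wy":0,"wz":0,"claw":88},
  {"dx":-1,"dy":-0.9,"dz":0,"wx":0,"wy":0,"wz":0,"claw":88},
  {"dx":-1,"dy":-0.9,"dz":0,"wx":0,"wy":0,"wz":0,"claw":88},
])

```text
clock: 1.0
tool_pos: [0.3485, 0.3191, 0.2383]
eef_rot: [0.147, 0.989, -0.002, 0.001]
contact_force: [0.6, -1.0, 0.2]
opening: 0.995
finger_force: 0.0
```

step_arm([
  {"dx":-0.5,"dy":-0.45,"dz":0,"wx":0,"wy":0,"wz":0,"claw":50},
  {"dx":-1,"dy":-0.9,"dz":0,"wx":0,"wy":0,"wz":0,"claw":50},
  {"dx":-1,"dy":-0.9,"dz":0,"wx":0,"wy":0,"wz":0,"claw":50},
])

```text
clock: 1.3
tool_pos: [0.4048, 0.228, 0.2384]
eef_rot: [0.147, 0.989, -0.002, 0.001]
contact_force: [0.4, -1.3, 0.2]
opening: 0.749
finger_force: 0.0
```

Run:
```python
from h import *
st(); go([.5,.05,.239],78); go([.527,-.3225,.239],65.6)
```

```text
{'clock': 1.3, 'tool_pos': [0.4048, 0.228, 0.2384], 'eef_rot': [0.1469, 0.9891, -0.0016, 0.0006], 'contact_force': [0.4002, -1.3201, 0.195], 'opening': 0.7487, 'q': [-0.4496, 0.4914, -0.2473, 2.0297, 0.1985, 0.6444, 0.4475]}
shift shares [-1.785e+00 -1.783e+00  1.000e-03] tool y yaw 73.1
turn shares [-0.001   0.0005 -0.0272]
shift shares [-3.461 -6.14   0.016] tool y yaw 73.1
turn shares [-0.0009  0.0006  0.0417]
```

step_arm([
  {"dx":-0.28,"dy":-0.5,"dz":0,"wx":0,"wy":0,"wz":0,"claw":50},
  {"dx":-0.57,"dy":-1,"dz":0,"wx":0,"wy":0,"wz":0,"claw":50},
])

```text
clock: 1.5
tool_pos: [0.4235, 0.1449, 0.2387]
eef_rot: [0.14, 0.99, 0.001, 0.0]
contact_force: [0.8, 0.6, 1.2]
opening: 0.579
finger_force: 0.0
```

step_arm([
  {"dx":-0.28,"dy":-0.5,"dz":0,"wx":0,"wy":0,"wz":0,"claw":50},
  {"dx":-0.57,"dy":-1,"dz":0,"wx":0,"wy":0,"wz":0,"claw":50},
])

```text
clock: 1.7
tool_pos: [0.4449, 0.0541, 0.2387]
eef_rot: [0.141, 0.99, 0.001, 0.0]
contact_force: [1.7, 0.2, -0.1]
opening: 0.571
finger_force: 0.0
```

step_arm([
  {"dx":-0.28,"dy":-0.5,"dz":0,"wx":0,"wy":0,"wz":0,"claw":50},
  {"dx":-0.57,"dy":-1,"dz":0,"wx":0,"wy":0,"wz":0,"claw":50},
])

```text
clock: 1.9
tool_pos: [0.4665, -0.0357, 0.2388]
eef_rot: [0.141, 0.99, 0.001, 0.0]
contact_force: [1.2, 0.2, -0.6]
opening: 0.565
finger_force: 0.0
```

step_arm([
  {"dx":-0.28,"dy":-0.5,"dz":0,"wx":0,"wy":0,"wz":0,"claw":50},
  {"dx":-0.57,"dy":-1,"dz":0,"wx":0,"wy":0,"wz":0,"claw":50},
])

```text
clock: 2.1
tool_pos: [0.4879, -0.1255, 0.2387]
eef_rot: [0.142, 0.99, 0.001, 0.0]
contact_force: [0.3, 0.5, -1.1]
opening: 0.563
finger_force: 0.0
```

step_arm([
  {"dx":-0.28,"dy":-0.5,"dz":0,"wx":0,"wy":0,"wz":0,"claw":50},
  {"dx":-0.57,"dy":-1,"dz":0,"wx":0,"wy":0,"wz":0,"claw":50},
])

```text
clock: 2.3
tool_pos: [0.5093, -0.2151, 0.2387]
eef_rot: [0.142, 0.99, 0.001, 0.0]
contact_force: [1.4, 0.7, 1.1]
opening: 0.565
finger_force: 0.0
```

step_arm([
  {"dx":-0.28,"dy":-0.5,"dz":0,"wx":0,"wy":0,"wz":0.04,"claw":50},
  {"dx":-0.57,"dy":-1,"dz":0,"wx":0,"wy":0,"wz":0.042,"claw":50},
  {"dx":-0.57,"dy":-1,"dz":0,"wx":0,"wy":0,"wz":0.042,"claw":50},
])

```text
clock: 2.6
tool_pos: [0.5299, -0.3114, 0.238]
eef_rot: [0.212, 0.977, -0.002, 0.001]
contact_force: [-1.5, -0.1, -0.5]
opening: 0.57
finger_force: 0.0
```

Run:
```python
from h import *
st(); im,P,c=cloud('wrist'); cv2.imwrite('pics/w1.png',im[:,:,::-1]); np.savez('w1.npz',im=im,P=P)
go([.527,-.3225,.239],65.6)
```

```text
{'clock': 2.6, 'tool_pos': [0.5299, -0.3114, 0.238], 'eef_rot': [0.2116, 0.9773, -0.0021, 0.0012], 'contact_force': [-1.4785, -0.1313, -0.4871], 'opening': 0.57, 'q': [0.5997, 0.6785, -0.2585, 1.6006, 0.2132, 0.8871, 1.4056]}
shift shares [-0.047 -0.193 -0.013] tool y yaw 65.81
turn shares [-0.0001  0.0002  0.0012]
```

View pics/w1.png

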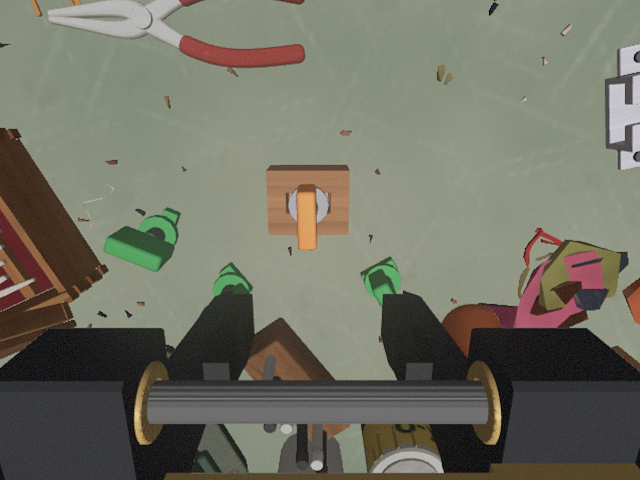

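Wrist view: bolt bar upright in the image at (307,217), block squarely around (308,200), green look-alikes at (235,282) and (380,280), clear of the finger line.

```bash
cat > b.py <<'E'
from h import *
def bolt(im,P,c,box,ztop):
    u0,v0,u1,v1=box; hsv=cv2.cvtColor(im,cv2.COLOR_RGB2HSV)[v0:v1,u0:u1].astype(int)
    Z=P[v0:v1,u0:u1,2]
    og=(hsv[...,0]<16)&(hsv[...,1]>150)&(hsv[...,2]>120)
    def rep(m,t,z):
        v,u=np.nonzero(m); q=pts(np.c_[u+u0,v+v0],z,c=c)[:,:2]
        r=cv2.minAreaRect((q*1000).astype(np.float32)); print(t,len(u),np.round(r[0],1),np.round(r[1],1),round(r[2],1),'depth-med',np.round(np.nanmedian(P[v0:v1,u0:u1][m],0),4))
    rep(og&(abs(Z-ztop)<.005),'bartop',ztop); 
    rep((hsv[...,1]>60)&(hsv[...,0]<20)&(abs(Z-.036)<.004)&~og,'blocktop',.036)
if __name__=='__main__':
    z=np.load('w1.npz'); bolt(z['im'],z['P'],None,(255,155,360,260),.0955)
    P=z['P']; print('green',P[265,378],P[275,232])
    im=z['im']; print('px',cv2.cvtColor(im,cv2.COLOR_RGB2HSV)[[217,225,225],[307,285,340]],P[[217,225,225],[307,285,340],2])
E
python3 b.py
```

```text
bartop 181 [ 527.5 -313.7] [12.9 42.2] 65.7 depth-med [ 0.5224 -0.3167  0.0946]
blocktop 3681 [ 528.2 -313.9] [69.9 55.7] 65.8 depth-med [ 0.524  -0.3152  0.0358]
green [ 0.60757993 -0.28614923  0.03206586] [ 0.56139519 -0.41057296  0.03326558]
px [[ 16 138 218]
 [ 12 113 154]
 [ 12 112 155]] [0.095379   0.03693748 0.03581392]
```

```bash
sed -i 's/S>150/S>150/; s/hsv\[...,1\]>150/hsv[...,1]>125/' b.py
python3 - <<'E'
from h import *; import b
for i in range(2):
    s=st(); im,P,c=cloud('wrist'); s=st()
    b.bolt(im,P,c,(230,130,390,275),.0955)
E
```

```text
{'clock': 2.65, 'tool_pos': [0.5299, -0.3069, 0.2379], 'eef_rot': [0.2096, 0.9778, -0.0003, 0.0003], 'contact_force': [-0.479, 0.9256, -0.3593], 'opening': 0.5647, 'q': [0.5971, 0.6769, -0.2623, 1.6052, 0.2117, 0.8867, 1.4045]}
{'clock': 2.7, 'tool_pos': [0.53, -0.3039, 0.2381], 'eef_rot': [0.2077, 0.9782, 0.0007, -0.0001], 'contact_force': [-0.1652, 0.935, -0.4244], 'opening': 0.5674, 'q': [0.5952, 0.6757, -0.2648, 1.608, 0.211, 0.8866, 1.4044]}
bartop 653 [ 528.2 -318.5] [13.8 43.3] 66.5 depth-med [ 0.5322 -0.3215  0.0949]
blocktop 3673 [ 528.6 -319.3] [69.8 56. ] 65.8 depth-med [ 0.524  -0.3152  0.0358]
{'clock': 2.7, 'tool_pos': [0.53, -0.3039, 0.2381], 'eef_rot': [0.2077, 0.9782, 0.0007, -0.0001], 'contact_force': [-0.1652, 0.935, -0.4244], 'opening': 0.5674, 'q': [0.5952, 0.6757, -0.2648, 1.608, 0.211, 0.8866, 1.4044]}
{'clock': 2.75, 'tool_pos': [0.53, -0.3023, 0.2382], 'eef_rot': [0.2064, 0.9785, 0.0011, -0.0002], 'contact_force': [0.2118, 0.5453, -0.546], 'opening': 0.5646, 'q': [0.594, 0.6748, -0.2661, 1.6096, 0.2109, 0.8865, 1.4046]}
bartop 657 [ 528.  -318.6] [13.6 42.5] 66.0 depth-med [ 0.5322 -0.3212  0.0949]
blocktop 3614 [ 528.3 -319.1] [69.8 56.2] 65.7 depth-med [ 0.5239 -0.3152  0.0358]
```

step_arm([
  {"dx":0,"dy":0,"dz":0,"wx":0,"wy":0,"wz":0,"claw":50},
  {"dx":0,"dy":0,"dz":0,"wx":0,"wy":0,"wz":0,"claw":50},
])

```text
clock: 2.95
tool_pos: [0.5297, -0.3024, 0.2389]
eef_rot: [0.206, 0.979, 0.0, -0.0]
contact_force: [0.4, 0.1, -0.4]
opening: 0.567
finger_force: 0.0
```

Run:
```python
from h import *
st();go([.528,-.3192,.16],65.8)
```

```text
{'clock': 2.95, 'tool_pos': [0.5297, -0.3024, 0.2389], 'eef_rot': [0.2058, 0.9786, 0.0005, -0.0], 'contact_force': [0.3727, 0.1428, -0.3616], 'opening': 0.567, 'q': [0.5936, 0.6733, -0.2655, 1.6104, 0.2116, 0.8865, 1.4052]}
shift shares [-0.066 -0.202  0.986] tool y yaw 66.24
turn shares [ 0.0003 -0.0001  0.0025]
```

step_arm([
  {"dx":-0.066,"dy":-0.2,"dz":0.5,"wx":0,"wy":0,"wz":0.0025,"claw":50},
  {"dx":-0.066,"dy":-0.2,"dz":0.98,"wx":0,"wy":0,"wz":0.0025,"claw":50},
  {"dx":-0.066,"dy":-0.2,"dz":0.98,"wx":0,"wy":0,"wz":0.0025,"claw":50},
  {"dx":-0.066,"dy":-0.2,"dz":0.98,"wx":0,"wy":0,"wz":0.0025,"claw":50},
  {"dx":-0.066,"dy":-0.2,"dz":0.98,"wx":0,"wy":0,"wz":0.0025,"claw":50},
])

```text
clock: 3.45
tool_pos: [0.5292, -0.3209, 0.1624]
eef_rot: [0.211, 0.978, -0.0, 0.002]
contact_force: [0.3, 0.6, -0.1]
opening: 0.565
finger_force: 0.0
```

Run:
```python
from h import *; import b
s=st(); im,P,c=cloud('wrist'); s=st(); cv2.imwrite('pics/w2.png',im[:,:,::-1])
b.bolt(im,P,c,(150,130,490,420),.0955)
go([.528,-.3192,.16],65.8)
```

```text
{'clock': 3.45, 'tool_pos': [0.5292, -0.3209, 0.1624], 'eef_rot': [0.2106, 0.9776, -0.0001, 0.0018], 'contact_force': [0.3376, 0.608, -0.0657], 'opening': 0.565, 'q': [0.6036, 0.7775, -0.2381, 1.6578, 0.2491, 0.7327, 1.3923]}
{'clock': 3.5, 'tool_pos': [0.5292, -0.3211, 0.1626], 'eef_rot': [0.2107, 0.9775, -0.0002, 0.002], 'contact_force': [-0.565, 0.0665, 0.2966], 'opening': 0.5656, 'q': [0.6037, 0.7773, -0.238, 1.6577, 0.2492, 0.7325, 1.3922]}
bartop 1488 [ 528.1 -318.7] [13.7 43.2] 66.7 depth-med [ 0.5309 -0.3203  0.0951]
blocktop 5808 [ 528.6 -319.4] [69.9 56.2] 65.7 depth-med [ 0.5235 -0.3151  0.0358]
shift shares [0.024 0.016 0.032] tool y yaw 65.67
turn shares [ 0.0001  0.0012 -0.0007]
```

View pics/w2.png

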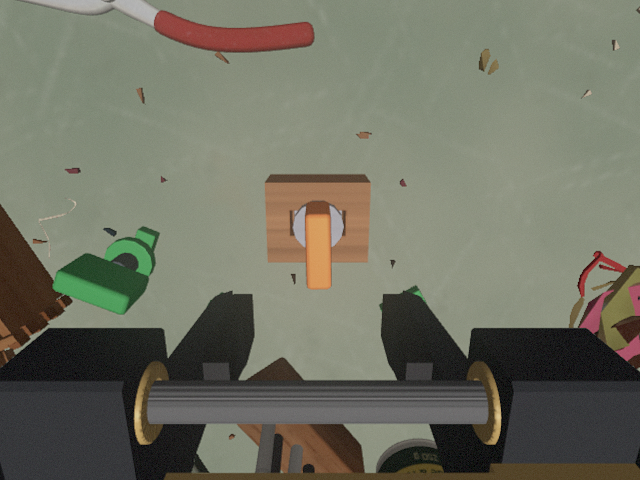

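Wrist view: the bar at (318,250) is centred between the fingers (253 and 383) and the block stands square at (317,218).

step_arm([
  {"dx":0.015,"dy":0.01,"dz":0.4,"wx":0,"wy":0,"wz":-0.001,"claw":50},
  {"dx":0.015,"dy":0.01,"dz":0.8,"wx":0,"wy":0,"wz":-0.001,"claw":50},
  {"dx":0.015,"dy":0.01,"dz":0.8,"wx":0,"wy":0,"wz":-0.001,"claw":50},
  {"dx":0.015,"dy":0.01,"dz":0.8,"wx":0,"wy":0,"wz":-0.001,"claw":50},
])

```text
clock: 3.9
tool_pos: [0.5276, -0.3202, 0.0977]
eef_rot: [0.21, 0.978, -0.0, 0.001]
contact_force: [-0.2, -0.4, 0.5]
opening: 0.563
finger_force: 0.0
```

Run:
```python
from h import *
s=st(); go([.5283,-.3197,.0605],66)
```

```text
{'clock': 3.9, 'tool_pos': [0.5276, -0.3202, 0.0977], 'eef_rot': [0.2095, 0.9778, -0.0001, 0.0008], 'contact_force': [-0.1847, -0.4452, 0.4946], 'opening': 0.5635, 'q': [0.5868, 0.8669, -0.2088, 1.699, 0.2818, 0.6037, 1.3654]}
shift shares [-0.005  0.009  0.465] tool y yaw 65.81
turn shares [ 0.      0.0005 -0.001 ]
```

step_arm([
  {"dx":-0.005,"dy":0.005,"dz":0.25,"wx":0,"wy":0,"wz":-0.001,"claw":50},
  {"dx":-0.005,"dy":0.005,"dz":0.46,"wx":0,"wy":0,"wz":-0.001,"claw":50},
  {"dx":-0.005,"dy":0.005,"dz":0.46,"wx":0,"wy":0,"wz":-0.001,"claw":50},
  {"dx":-0.005,"dy":0.005,"dz":0.46,"wx":0,"wy":0,"wz":-0.001,"claw":30},
  {"dx":-0.005,"dy":0.005,"dz":0.46,"wx":0,"wy":0,"wz":-0.001,"claw":20},
], force=6)

```text
clock: 4.4
tool_pos: [0.5285, -0.3205, 0.0614]
eef_rot: [0.208, 0.978, -0.0, 0.002]
contact_force: [0.7, -0.6, -0.2]
opening: 0.412
finger_force: 0.0
```

step_arm([
  {"dx":0,"dy":0,"dz":0,"wx":0,"wy":0,"wz":0,"claw":16},
  {"dx":0,"dy":0,"dz":0,"wx":0,"wy":0,"wz":0,"claw":12},
  {"dx":0,"dy":0,"dz":0,"wx":0,"wy":0,"wz":0,"claw":5},
  {"dx":0,"dy":0,"dz":0,"wx":0,"wy":0,"wz":0,"claw":5},
  {"dx":0,"dy":0,"dz":0,"wx":0,"wy":0,"wz":0,"claw":5},
])

```text
clock: 4.9
tool_pos: [0.5277, -0.3198, 0.0599]
eef_rot: [0.208, 0.978, 0.0, 0.0]
contact_force: [0.2, 0.7, 4.9]
opening: 0.172
finger_force: 6.0
```

step_arm([
  {"dx":0,"dy":0,"dz":0,"wx":0,"wy":0,"wz":0,"claw":5},
  {"dx":0,"dy":0,"dz":0,"wx":0,"wy":0,"wz":0,"claw":5},
], force=20)

```text
clock: 5.1
tool_pos: [0.5277, -0.3198, 0.0599]
eef_rot: [0.208, 0.978, 0.0, 0.0]
contact_force: [0.1, 0.9, 5.7]
opening: 0.159
finger_force: 20.0
```

step_arm([
  {"dx":0,"dy":0,"dz":-0.15,"wx":0,"wy":0,"wz":0,"claw":5},
  {"dx":0,"dy":0,"dz":-0.35,"wx":0,"wy":0,"wz":0,"claw":5},
  {"dx":0,"dy":0,"dz":-0.6,"wx":0,"wy":0,"wz":0,"claw":5},
  {"dx":0,"dy":0,"dz":-1,"wx":0,"wy":0,"wz":0,"claw":5},
  {"dx":0,"dy":0,"dz":-1,"wx":0,"wy":0,"wz":0,"claw":5},
])

```text
clock: 5.6
tool_pos: [0.5299, -0.3213, 0.1443]
eef_rot: [0.208, 0.978, -0.001, 0.004]
contact_force: [1.3, -0.2, -1.7]
opening: 0.16
finger_force: 20.0
```

Run:
```python
from h import *
s=st(); 
for n,b in(('scene',(270,195,340,268)),('side',(240,190,315,272))):
    z=np.load(n+'0.npz'); im,P=z['im'],z['P']; P=P[b[1]:b[3],b[0]:b[2]].reshape(-1,3); hsv=cv2.cvtColor(im,cv2.COLOR_RGB2HSV)[b[1]:b[3],b[0]:b[2]].reshape(-1,3).astype(int)
    a=np.radians(78.); o=np.array([.593,.05]); 
    for it in range(3):
        e=np.array([np.cos(a),np.sin(a)]); nn=np.array([-e[1],e[0]])
        x=(P[:,:2]-o)@e; y=(P[:,:2]-o)@nn
        m=(abs(P[:,2]-.0345)<.003)&(abs(y)<.034)&(hsv[:,1]<60)&(abs(x)<.14)
        r=cv2.minAreaRect((P[m][:,:2]*1000).astype(np.float32)); ang=r[2] if r[1][0]>r[1][1] else r[2]+90
        a=np.radians(ang); o=np.array(r[0])/1000
        print(n,m.sum(),np.round(r[0],1),np.round(r[1],1),round(ang,2))
o=np.array([.593,.05]);e=np.array([np.cos(1.361),np.sin(1.361)])
go([*(o-.045*e),.165],78)
```

```text
{'clock': 5.6, 'tool_pos': [0.5299, -0.3213, 0.1443], 'eef_rot': [0.2083, 0.978, -0.0011, 0.004], 'contact_force': [1.292, -0.1917, -1.738], 'opening': 0.1601, 'q': [0.5998, 0.8011, -0.2319, 1.673, 0.2628, 0.6897, 1.3846]}
scene 680 [596.7  61.2] [241.1  61.3] 77.9
scene 682 [598.2  68.9] [256.5  61.7] 78.05
scene 683 [598.7  71.4] [261.6  61.7] 78.05
side 970 [595.9  63.8] [242.8  61.5] 78.21
side 973 [597.6  72.1] [259.7  61.5] 78.21
side 973 [597.6  72.1] [259.7  61.5] 78.21
shift shares [ 1.052  4.009 -0.269] tool y yaw 65.95
turn shares [-0.0004  0.0026 -0.067 ]
```

step_arm([
  {"dx":0.1,"dy":0.35,"dz":-0.1,"wx":0,"wy":0,"wz":0,"claw":5},
  {"dx":0.27,"dy":0.98,"dz":-0.27,"wx":0,"wy":0,"wz":0,"claw":5},
])

```text
clock: 5.8
tool_pos: [0.5368, -0.2471, 0.1596]
eef_rot: [0.212, 0.977, -0.002, -0.001]
contact_force: [0.6, 0.3, -1.4]
opening: 0.155
finger_force: 20.0
```

step_arm([
  {"dx":0.13,"dy":0.49,"dz":0,"wx":0,"wy":0,"wz":0,"claw":5},
  {"dx":0.27,"dy":0.98,"dz":0,"wx":0,"wy":0,"wz":0,"claw":5},
])

```text
clock: 6.0
tool_pos: [0.5511, -0.1612, 0.1604]
eef_rot: [0.208, 0.978, 0.0, 0.0]
contact_force: [0.6, -0.2, -1.0]
opening: 0.157
finger_force: 20.0
```

step_arm([
  {"dx":0.13,"dy":0.49,"dz":0,"wx":0,"wy":0,"wz":0,"claw":5},
  {"dx":0.27,"dy":0.98,"dz":0,"wx":0,"wy":0,"wz":0,"claw":5},
])

```text
clock: 6.2
tool_pos: [0.5629, -0.0809, 0.16]
eef_rot: [0.208, 0.978, -0.0, -0.0]
contact_force: [0.6, 0.2, -2.2]
opening: 0.159
finger_force: 20.0
```

step_arm([
  {"dx":0.13,"dy":0.45,"dz":0,"wx":0,"wy":0,"wz":-0.03,"claw":5},
  {"dx":0.25,"dy":0.8,"dz":0,"wx":0,"wy":0,"wz":-0.067,"claw":5},
  {"dx":0.27,"dy":0.95,"dz":0,"wx":0,"wy":0,"wz":-0.067,"claw":5},
  {"dx":0.27,"dy":0.95,"dz":0,"wx":0,"wy":0,"wz":-0.067,"claw":5},
])

```text
clock: 6.6
tool_pos: [0.5748, -0.0025, 0.16]
eef_rot: [0.104, 0.995, 0.001, 0.0]
contact_force: [0.4, -0.9, -2.1]
opening: 0.158
finger_force: 20.0
```

Run:
```python
from h import *
s=st(); go([.5887,.028,.165],78.1)
```

```text
{'clock': 6.6, 'tool_pos': [0.5748, -0.0025, 0.16], 'eef_rot': [0.104, 0.9946, 0.0005, 0.0001], 'contact_force': [0.3855, -0.8588, -2.1028], 'opening': 0.1577, 'q': [0.0595, 0.7324, -0.2299, 1.7939, 0.2549, 0.644, 1.0441]}
shift shares [-0.091  0.409 -0.061] tool y yaw 78.06
turn shares [ 0.0003 -0.     -0.0002]
```

step_arm([
  {"dx":-0.05,"dy":0.2,"dz":-0.03,"wx":0,"wy":0,"wz":0,"claw":5},
  {"dx":-0.09,"dy":0.41,"dz":-0.06,"wx":0,"wy":0,"wz":0,"claw":5},
  {"dx":-0.09,"dy":0.41,"dz":-0.06,"wx":0,"wy":0,"wz":0,"claw":5},
  {"dx":-0.09,"dy":0.41,"dz":-0.06,"wx":0,"wy":0,"wz":0,"claw":5},
  {"dx":-0.09,"dy":0.41,"dz":-0.06,"wx":0,"wy":0,"wz":0,"claw":5},
])

```text
clock: 7.1
tool_pos: [0.588, 0.0253, 0.1648]
eef_rot: [0.105, 0.994, -0.001, -0.0]
contact_force: [0.2, -0.7, -1.6]
opening: 0.16
finger_force: 20.0
```

Run:
```python
from h import *
s=st(); im,P,c=cloud('wrist'); cv2.imwrite('pics/w3.png',im[:,:,::-1]); np.savez('w3.npz',im=im,P=P,T=c['extrinsics']); s=st()
for u in range(150,560,40):
    col=P[:,u]; print(u,[ (v,round(float(col[v,2]),3)) for v in range(150,320,12)])
```

```text
{'clock': 7.1, 'tool_pos': [0.588, 0.0253, 0.1648], 'eef_rot': [0.1049, 0.9945, -0.0005, -0.0003], 'contact_force': [0.1624, -0.726, -1.6269], 'opening': 0.16, 'q': [0.0089, 0.7405, -0.2264, 1.7474, 0.244, 0.6821, 1.0102]}
{'clock': 7.15, 'tool_pos': [0.588, 0.0252, 0.1647], 'eef_rot': [0.1049, 0.9945, -0.0005, -0.0003], 'contact_force': [-0.0624, -0.5744, -2.446], 'opening': 0.1555, 'q': [0.0091, 0.7405, -0.2264, 1.7475, 0.244, 0.6821, 1.0102]}
150 [(150, 0.0), (162, 0.0), (174, 0.0), (186, 0.0), (198, -0.001), (210, -0.001), (222, 0.001), (234, -0.001), (246, -0.0), (258, 0.0), (270, -0.001), (282, -0.0), (294, -0.001), (306, -0.001), (318, 0.0)]
190 [(150, -0.001), (162, -0.001), (174, -0.0), (186, 0.0), (198, -0.001), (210, -0.0), (222, 0.0), (234, -0.0), (246, 0.001), (258, -0.001), (270, -0.0), (282, -0.0), (294, -0.0), (306, -0.0), (318, -0.001)]
230 [(150, 0.005), (162, 0.005), (174, 0.009), (186, 0.034), (198, 0.033), (210, 0.033), (222, 0.006), (234, 0.032), (246, 0.034), (258, 0.035), (270, 0.004), (282, -0.001), (294, -0.002), (306, -0.0), (318, -0.001)]
270 [(150, -0.001
[... 991 characters left out ...]
.001), (282, -0.001), (294, 0.024), (306, 0.03), (318, 0.032)]
470 [(150, -0.0), (162, -0.001), (174, 0.018), (186, 0.034), (198, 0.034), (210, 0.033), (222, 0.006), (234, 0.033), (246, 0.032), (258, 0.035), (270, 0.0), (282, -0.001), (294, -0.0), (306, -0.001), (318, 0.001)]
510 [(150, 0.002), (162, 0.004), (174, 0.02), (186, 0.034), (198, 0.033), (210, 0.034), (222, 0.044), (234, 0.033), (246, 0.034), (258, 0.034), (270, 0.006), (282, 0.001), (294, 0.001), (306, nan), (318, -0.0)]
550 [(150, 0.004), (162, 0.005), (174, 0.019), (186, 0.051), (198, 0.051), (210, 0.049), (222, 0.05), (234, 0.051), (246, 0.049), (258, 0.053), (270, 0.049), (282, -0.0), (294, 0.001), (306, -0.001), (318, -0.0)]
```

View pics/w3.png

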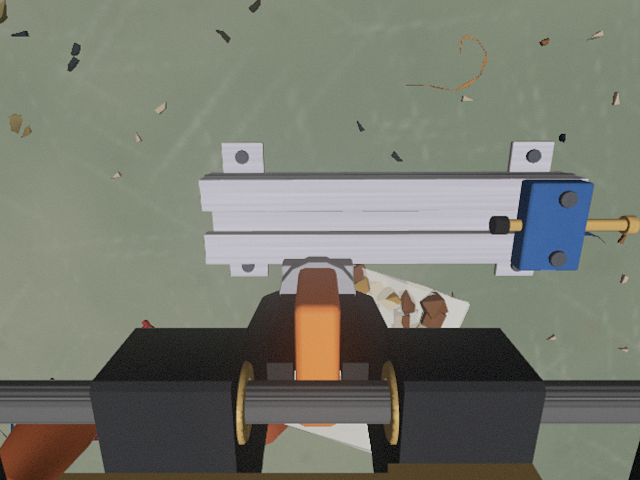

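Wrist view: the slot runs horizontally at v≈222, the buffer tip is at (490,225), the blue stop at (552,225), and the held bolt's bar end at (318,308) with its collar's edge at v≈260.

```bash
cat > slot.py <<'E'
from h import *
def slot(P,c,cols=(215,480),rows=(195,248)):
    s=get_state(); R=Rt.from_quat(s['eef_rot']); lo,hi=[],[]
    for u in range(*cols,3):
        g=P[rows[0]:rows[1],u,2]>.024; w=np.nonzero(~g)[0]
        if len(w)>5 and len(w)<40: lo.append((u,rows[0]+w[0]-.5)); hi.append((u,rows[0]+w[-1]+.5))
    E=[]
    for L in(lo,hi):
        L=np.array(L); q=pts(L,.034,c=c)-s['tool_pos']; t=R.inv().apply(q)*1000
        k=np.polyfit(t[:,1],t[:,0],1); r=t[:,0]-np.polyval(k,t[:,1]); g=abs(r)<1
        k=np.polyfit(t[g,1],t[g,0],1); E.append(k); print('edge tool x at y=0',round(k[1],2),'slope deg',round(np.degrees(np.arctan(k[0])),2),'rms',round(r[g].std(),2),g.sum())
    print('slot centre tool x mm',round((E[0][1]+E[1][1])/2,2),'width',round(abs(E[0][1]-E[1][1]),2))
E
python3 - <<'E'
from slot import *
z=np.load('w3.npz'); c=viewer.calibration('wrist'); print(np.abs(np.array(c['extrinsics'])-z['T']).max())
slot(z['P'],c)
s=get_state(); R=Rt.from_quat(s['eef_rot']); tl=lambda u,zz:(R.inv().apply(pts(u,zz,c=c)-s['tool_pos'])*1000).round(1)
hsv=cv2.cvtColor(z['im'],cv2.COLOR_RGB2HSV)
print('bar column V',[(v,int(hsv[v,318,2]),int(hsv[v,318,1])) for v in range(258,320,3)])
g=s['tool_pos'][2]+.019
print('bar end 308',tl([318,308],g+.017)); print('collar edge 259',tl([318,259],g-.0345)); print('buffer',tl([490,225],.039))
print('stop',tl([552,225],.05), 'collar lr',tl([[283,290],[354,290]],g-.0345))
# vertical edges in im
gray=cv2.cvtColor(z['im'],cv2.COLOR_RGB2GRAY).astype(float)
print('rows',[(v,int(gray[v,380:470].mean())) for v in range(170,270,3)])
E
```

```text
0.00017293535514001368
edge tool x at y=0 8.93 slope deg 0.28 rms 0.23 83
edge tool x at y=0 -5.0 slope deg 0.01 rms 0.24 81
slot centre tool x mm 1.96 width 13.93
bar column V [(258, 95, 11), (261, 100, 10), (264, 172, 9), (267, 162, 6), (270, 114, 107), (273, 114, 110), (276, 110, 116), (279, 115, 122), (282, 112, 125), (285, 112, 125), (288, 115, 124), (291, 113, 129), (294, 111, 145), (297, 115, 126), (300, 115, 144), (303, 117, 142), (306, 173, 159), (309, 204, 155), (312, 209, 150), (315, 213, 152), (318, 214, 150)]
bar end 308 [[ 20.8   1.  -36. ]]
collar edge 259 [[16.9  1.1 15.5]]
buffer [[  0.4 117.7 125.6]]
stop [[  3.5 153.2 114.6]] collar lr [[  2.9 -13.7  15.5]
 [  2.9  16.3  15.5]]
rows [(170, 133), (173, 89), (176, 96), (179, 157), (182, 188), (185, 189), (188, 191), (191, 189), (194, 192), (197, 189), (200, 189), (203, 189), (206, 189), (209, 185), (212, 188), (215, 187), (218, 190), (221, 192), (224, 189), (227, 194), (230, 163), (233, 118), (236, 185), (239, 191), (242, 191), (245, 189), (248, 191), (251, 190), (254, 187), (257, 191), (260, 186), (263, 172), (266, 136), (269, 136)]
```

Run:
```python
from slot import *
z=np.load('w3.npz'); c=viewer.calibration('wrist'); im=z['im']
s=get_state(); R=Rt.from_quat(s['eef_rot']); tl=lambda u,zz:R.inv().apply(pts(u,zz,c=c)-s['tool_pos'])*1000
g=s['tool_pos'][2]+.019
gray=cv2.cvtColor(im,cv2.COLOR_RGB2GRAY).astype(float)
for u in (290,300,310,318,326,336,346): print(u,gray[252:276,u].astype(int).tolist())
L=[]
for u in range(288,352,2):
    col=gray[254:290,u]; d=np.diff(col); i=np.argmax(d); L.append((u,254+i+.5))
t=tl(np.array(L),g-.0345); 
A=np.c_[t[:,:2],np.ones(len(t))]; 
from scipy.optimize import least_squares
r=least_squares(lambda p:np.hypot(t[:,0]-p[0],t[:,1]-p[1])-17,[0,0],loss='soft_l1',f_scale=.3); print('collar centre tool mm',r.x.round(2),np.abs(r.fun).mean().round(2))
b=[]
for u in range(304,333,2):
    col=gray[296:316,u]; i=np.argmax(np.diff(col)); b.append((u,296+i+.5))
print('bar end',np.median(tl(np.array(b),g+.017)[:,0]).round(2)-22)
```

```text
290 [192, 194, 193, 192, 190, 192, 176, 89, 94, 93, 92, 97, 90, 115, 147, 110, 80, 89, 90, 104, 142, 168, 171, 170]
300 [193, 192, 193, 191, 188, 190, 175, 85, 92, 94, 90, 94, 93, 103, 143, 174, 171, 151, 89, 79, 82, 81, 81, 83]
310 [192, 193, 194, 189, 155, 90, 94, 97, 94, 96, 136, 173, 167, 168, 171, 162, 96, 86, 89, 85, 89, 84, 91, 84]
318 [193, 191, 192, 187, 153, 88, 92, 93, 93, 97, 137, 173, 167, 167, 173, 160, 97, 83, 89, 86, 89, 88, 89, 86]
326 [192, 191, 192, 190, 162, 91, 96, 96, 95, 98, 136, 170, 168, 170, 173, 162, 99, 84, 90, 89, 88, 85, 87, 83]
336 [191, 193, 191, 190, 190, 184, 155, 88, 90, 90, 93, 91, 95, 99, 117, 157, 173, 174, 174, 174, 169, 141, 129, 124]
346 [190, 192, 191, 190, 190, 185, 157, 90, 91, 95, 95, 92, 95, 125, 169, 175, 170, 129, 99, 91, 94, 108, 147, 167]
collar centre tool mm [-1.22  0.84] 0.49
bar end -0.07000000000000028
```

step_arm([
  {"dx":0.008,"dy":0,"dz":0.3,"wx":0,"wy":0,"wz":0,"claw":5},
  {"dx":0.008,"dy":0,"dz":0.7,"wx":0,"wy":0,"wz":0,"claw":5},
  {"dx":0.008,"dy":0,"dz":0.92,"wx":0,"wy":0,"wz":0,"claw":5},
  {"dx":0.008,"dy":0,"dz":0.92,"wx":0,"wy":0,"wz":0,"claw":5},
  {"dx":0.008,"dy":0,"dz":0.92,"wx":0,"wy":0,"wz":0,"claw":5},
  {"dx":0.008,"dy":0,"dz":0.92,"wx":0,"wy":0,"wz":0,"claw":5},
])

```text
clock: 7.75
tool_pos: [0.5887, 0.0264, 0.0925]
eef_rot: [0.104, 0.995, 0.0, 0.001]
contact_force: [0.0, -1.0, -2.4]
opening: 0.162
finger_force: 20.0
```

Run:
```python
from slot import *
s=st(); im,P,c=cloud('wrist'); cv2.imwrite('pics/w4.png',im[:,:,::-1]); np.savez('w4.npz',im=im,P=P,T=c['extrinsics']); s=st()
e=np.array([np.cos(np.radians(78.1)),np.sin(np.radians(78.1))])
go([*(np.array([.5880,.0252])+.0006*np.array([-.978,.206])),.085],78.1)
```

```text
{'clock': 7.75, 'tool_pos': [0.5887, 0.0264, 0.0925], 'eef_rot': [0.1045, 0.9945, 0.0002, 0.0011], 'contact_force': [0.0406, -1.0029, -2.3784], 'opening': 0.1617, 'q': [-0.015, 0.8473, -0.1883, 1.7905, 0.2825, 0.5278, 0.9756]}
{'clock': 7.8, 'tool_pos': [0.5887, 0.0264, 0.0926], 'eef_rot': [0.1044, 0.9945, 0.0003, 0.0012], 'contact_force': [0.6578, 0.5111, -1.853], 'opening': 0.1561, 'q': [-0.0151, 0.8472, -0.1884, 1.7905, 0.2825, 0.5277, 0.9755]}
shift shares [ 0.013 -0.017  0.095] tool y yaw 78.01
turn shares [ 0.0003  0.0008 -0.0005]
```

View pics/w4.png

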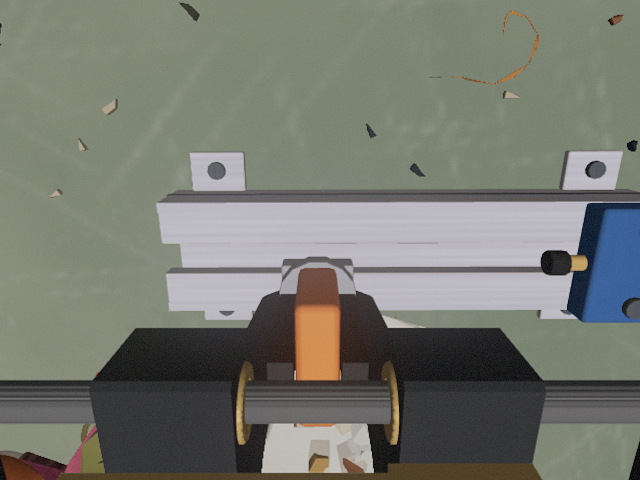

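Wrist view: slot between v≈243 and 270, buffer tip at (541,262), collar edge at v≈259, just above the rail.

Run:
```python
from slot import *
z=np.load('w4.npz'); c=viewer.calibration('wrist'); im=z['im']
s=get_state(); R=Rt.from_quat(s['eef_rot']); tl=lambda u,zz:R.inv().apply(pts(u,zz,c=c)-s['tool_pos'])*1000
gray=cv2.cvtColor(im,cv2.COLOR_RGB2GRAY).astype(float)
for u in (225,400,470): print(u,list(zip(range(236,278,1),gray[236:278,u].astype(int).tolist(),(z['P'][236:278,u,2]*1000).round(0).tolist())))
A=[];B=[]
for cols in (range(200,275,3),range(365,530,3)):
  for u in cols:
    Z=z['P'][230:300,u,2]; w=np.nonzero(Z<.02)[0]; w=w[w<45]
    if len(w)<5: continue
    A.append((u,230+w[0]-.5)); B.append((u,230+w[-1]+.5))
ta=tl(np.array(A),.034); tb=tl(np.array(B),.024)
for t in(ta,tb):
    k=np.polyfit(t[:,1],t[:,0],1); print(k.round(4),np.median(t[:,0]).round(2))
print('centre',(np.median(ta[:,0])+np.median(tb[:,0]))/2,'buffer',tl([[541,262]],.039))
```

```text
225 [(236, 190, 34.0), (237, 191, 34.0), (238, 189, 34.0), (239, 190, 33.0), (240, 190, 33.0), (241, 188, 35.0), (242, 186, 33.0), (243, 181, 32.0), (244, 185, 5.0), (245, 183, 6.0), (246, 188, 5.0), (247, 189, 6.0), (248, 190, 5.0), (249, 188, 7.0), (250, 189, 7.0), (251, 186, 6.0), (252, 185, 6.0), (253, 187, 6.0), (254, 189, 5.0), (255, 190, 5.0), (256, 189, 6.0), (257, 189, 6.0), (258, 190, 6.0), (259, 189, 7.0), (260, 192, 6.0), (261, 193, 5.0), (262, 192, 6.0), (263, 192, 7.0), (264, 190, 5.0), (265, 191, 6.0), (266, 181, 5.0), (267, 136, 7.0), (268, 103, 26.0), (269, 104, 28.0), (270, 107, 29.0), (271, 105, 31.0), (272, 113, 32.0), (273, 149, 33.0), (274, 190, 33.0), (275, 190, 34.0), (276, 188, 33.0), (277, 188, 35.0)]
400 [(236, 188, 34.0), (237, 187, 33.0), (238, 188, 33.0), (239, 185, 34.0), (240, 184, 34.0), (241, 184, 33.0), (242, 170, 34.0), (243, 162, 5.0), (244, 184, 4.0), (245, 185, 6.0), (246, 186, 6.0), (247, 185, 6.0), (248, 187, 5.0), (249, 188, 6.0), (250, 190, 6.0), (251, 188, 5.0), (252, 189, 6.0), (253, 189, 6.0), (254, 191, 6.0), (255, 189, 5.0), (256, 187, 
[... 536 characters left out ...]
(245, 185, 8.0), (246, 184, 7.0), (247, 187, 6.0), (248, 188, 7.0), (249, 188, 6.0), (250, 191, 7.0), (251, 190, 5.0), (252, 190, 6.0), (253, 192, 6.0), (254, 192, 7.0), (255, 188, 6.0), (256, 187, 6.0), (257, 187, 5.0), (258, 187, 6.0), (259, 192, 5.0), (260, 194, 6.0), (261, 189, 6.0), (262, 188, 6.0), (263, 186, 6.0), (264, 187, 6.0), (265, 182, 6.0), (266, 151, 5.0), (267, 92, 26.0), (268, 98, 27.0), (269, 96, 28.0), (270, 95, 30.0), (271, 90, 31.0), (272, 130, 33.0), (273, 181, 34.0), (274, 178, 34.0), (275, 183, 34.0), (276, 183, 35.0), (277, 185, 33.0)]
[3.7000e-03 9.6314e+00] 9.9
[ 3.400e-03 -7.555e+00] -7.32
centre 1.2877966261075922 buffer [[  1.02007966 115.24495884  53.71244817]]
```

step_arm([
  {"dx":0.016,"dy":0,"dz":0,"wx":0,"wy":0,"wz":0,"claw":5},
  {"dx":0.016,"dy":0,"dz":0.05,"wx":0,"wy":0,"wz":0,"claw":5},
  {"dx":0.016,"dy":0,"dz":0.09,"wx":0,"wy":0,"wz":0,"claw":5},
  {"dx":0.016,"dy":0,"dz":0.11,"wx":0,"wy":0,"wz":0,"claw":5},
  {"dx":0.016,"dy":0,"dz":0.13,"wx":0,"wy":0,"wz":0,"claw":5},
  {"dx":0.016,"dy":0,"dz":0.15,"wx":0,"wy":0,"wz":0,"claw":5},
  {"dx":0.016,"dy":0,"dz":0.15,"wx":0,"wy":0,"wz":0,"claw":5},
  {"dx":0.016,"dy":0,"dz":0.15,"wx":0,"wy":0,"wz":0,"claw":5},
])

```text
clock: 8.6
tool_pos: [0.5865, 0.0268, 0.0792]
eef_rot: [0.104, 0.995, 0.0, -0.0]
contact_force: [0.7, 0.3, -2.4]
opening: 0.158
finger_force: 20.0
```

Run:
```python
from h import *
s=st(); print(np.round(s['moment'],3)); go([.5875,.0262,.0579],78.1)
```

```text
{'clock': 8.6, 'tool_pos': [0.5865, 0.0268, 0.0792], 'eef_rot': [0.1042, 0.9946, 0.0, -0.0], 'contact_force': [0.7006, 0.2989, -2.4242], 'opening': 0.158, 'q': [-0.0208, 0.867, -0.1802, 1.7998, 0.2885, 0.5005, 0.9691]}
[ 0.05  -0.092  0.016]
shift shares [-0.014 -0.005  0.267] tool y yaw 78.04
turn shares [ 0.     -0.     -0.0004]
```

step_arm([
  {"dx":0,"dy":0,"dz":0.04,"wx":0,"wy":0,"wz":0,"claw":5},
  {"dx":0,"dy":0,"dz":0.08,"wx":0,"wy":0,"wz":0,"claw":5},
  {"dx":0,"dy":0,"dz":0.12,"wx":0,"wy":0,"wz":0,"claw":5},
  {"dx":0,"dy":0,"dz":0.12,"wx":0,"wy":0,"wz":0,"claw":5},
])

```text
clock: 9.0
tool_pos: [0.586, 0.0268, 0.0691]
eef_rot: [0.104, 0.995, -0.0, -0.001]
contact_force: [0.5, -0.4, -0.6]
opening: 0.156
finger_force: 20.0
```

step_arm([
  {"dx":0,"dy":0,"dz":0.04,"wx":0,"wy":0,"wz":0,"claw":5},
  {"dx":0,"dy":0,"dz":0.08,"wx":0,"wy":0,"wz":0,"claw":5},
  {"dx":0,"dy":0,"dz":0.11,"wx":0,"wy":0,"wz":0,"claw":5},
  {"dx":0,"dy":0,"dz":0.11,"wx":0,"wy":0,"wz":0,"claw":5},
])

```text
clock: 9.4
tool_pos: [0.5862, 0.0268, 0.0605]
eef_rot: [0.104, 0.995, -0.0, -0.0]
contact_force: [-0.0, 0.0, -2.6]
opening: 0.155
finger_force: 20.0
```

Run:
```python
from h import *
s=st(); print(np.round(s['moment'],3)); go([.5875,.0262,.0579],78.1)
```

```text
{'clock': 9.4, 'tool_pos': [0.5862, 0.0268, 0.0605], 'eef_rot': [0.1042, 0.9946, -0.0, -0.0003], 'contact_force': [-0.0339, 0.0405, -2.6497], 'opening': 0.1554, 'q': [-0.0275, 0.897, -0.1686, 1.8052, 0.2968, 0.4647, 0.9618]}
[-0.028  0.007  0.001]
shift shares [-0.017 -0.004  0.032] tool y yaw 78.04
turn shares [-0.     -0.0002 -0.0003]
```

step_arm([
  {"dx":0,"dy":0,"dz":0.012,"wx":0,"wy":0,"wz":0,"claw":5},
  {"dx":0,"dy":0,"dz":0.024,"wx":0,"wy":0,"wz":0,"claw":5},
  {"dx":0,"dy":0,"dz":0.032,"wx":0,"wy":0,"wz":0,"claw":5},
  {"dx":0,"dy":0,"dz":0.032,"wx":0,"wy":0,"wz":0,"claw":5},
  {"dx":0,"dy":0,"dz":0.032,"wx":0,"wy":0,"wz":0,"claw":5},
])

```text
clock: 9.9
tool_pos: [0.5865, 0.0268, 0.0584]
eef_rot: [0.104, 0.995, 0.0, 0.0]
contact_force: [-0.2, -0.5, -2.6]
opening: 0.159
finger_force: 20.0
```

Run:
```python
from h import *
s=st(); print(np.round(s['moment'],3))
```

```text
{'clock': 9.9, 'tool_pos': [0.5865, 0.0268, 0.0584], 'eef_rot': [0.1043, 0.9946, 0.0, 0.0], 'contact_force': [-0.1848, -0.5055, -2.554], 'opening': 0.1593, 'q': [-0.0284, 0.9005, -0.1671, 1.8056, 0.2978, 0.46, 0.9608]}
[-0.022 -0.053 -0.008]
```

step_arm([
  {"dx":0,"dy":0,"dz":0.006,"wx":0,"wy":0,"wz":0,"claw":5},
  {"dx":0,"dy":0,"dz":0.01,"wx":0,"wy":0,"wz":0,"claw":5},
  {"dx":0,"dy":0,"dz":0.01,"wx":0,"wy":0,"wz":0,"claw":5},
  {"dx":0,"dy":0,"dz":0.01,"wx":0,"wy":0,"wz":0,"claw":5},
])

```text
clock: 10.3
tool_pos: [0.5866, 0.0268, 0.058]
eef_rot: [0.104, 0.995, 0.0, 0.0]
contact_force: [-1.5, 0.1, 5.2]
opening: 0.159
finger_force: 20.0
```

step_arm([
  {"dx":0,"dy":0.1,"dz":-0.002,"wx":0,"wy":0,"wz":0,"claw":5},
  {"dx":0.001,"dy":0.25,"dz":-0.002,"wx":0,"wy":0,"wz":0,"claw":5},
  {"dx":0.002,"dy":0.4,"dz":-0.002,"wx":0,"wy":0,"wz":0,"claw":5},
  {"dx":0.002,"dy":0.5,"dz":-0.002,"wx":0,"wy":0,"wz":0,"claw":5},
  {"dx":0.002,"dy":0.5,"dz":-0.002,"wx":0,"wy":0,"wz":0,"claw":5},
])

```text
clock: 10.8
tool_pos: [0.5954, 0.0687, 0.058]
eef_rot: [0.103, 0.995, 0.001, 0.001]
contact_force: [0.3, 0.9, 4.0]
opening: 0.156
finger_force: 20.0
```

Run:
```python
from h import *
s=st(); print(np.round(s['moment'],3))
```

```text
{'clock': 10.8, 'tool_pos': [0.5954, 0.0687, 0.058], 'eef_rot': [0.103, 0.9947, 0.0012, 0.0008], 'contact_force': [0.3363, 0.8596, 4.0188], 'opening': 0.1565, 'q': [-0.0976, 0.9102, -0.1645, 1.7693, 0.2786, 0.4824, 0.9174]}
[0.297 0.076 0.001]
```

step_arm([
  {"dx":0,"dy":0.08,"dz":0,"wx":0,"wy":0,"wz":0,"claw":5},
  {"dx":0.001,"dy":0.2,"dz":0,"wx":0,"wy":0,"wz":0,"claw":5},
  {"dx":0.001,"dy":0.3,"dz":0,"wx":0,"wy":0,"wz":0,"claw":5},
  {"dx":0.001,"dy":0.37,"dz":0,"wx":0,"wy":0,"wz":0,"claw":5},
  {"dx":0.001,"dy":0.4,"dz":0,"wx":0,"wy":0,"wz":0,"claw":5},
  {"dx":0.001,"dy":0.4,"dz":0,"wx":0,"wy":0,"wz":0,"claw":5},
  {"dx":0.001,"dy":0.4,"dz":0,"wx":0,"wy":0,"wz":0,"claw":5},
])

```text
clock: 11.5
tool_pos: [0.6013, 0.0967, 0.058]
eef_rot: [0.104, 0.995, -0.0, 0.0]
contact_force: [-1.0, -2.9, 6.4]
opening: 0.159
finger_force: 20.0
```

Run:
```python
from slot import *
s=st(); print(np.round(s['moment'],3),np.hypot(*(s['tool_pos'][:2]-np.array([.5866,.0268]))))
im,P,c=cloud('wrist'); cv2.imwrite('pics/w5.png',im[:,:,::-1])
```

```text
{'clock': 11.5, 'tool_pos': [0.6013, 0.0967, 0.058], 'eef_rot': [0.1044, 0.9945, -0.0004, 0.0002], 'contact_force': [-0.9905, -2.9288, 6.3685], 'opening': 0.1591, 'q': [-0.1462, 0.9186, -0.1595, 1.7369, 0.2649, 0.5072, 0.8853]}
[-0.657  0.143  0.023] 0.07142508864992048
```

View pics/w5.png

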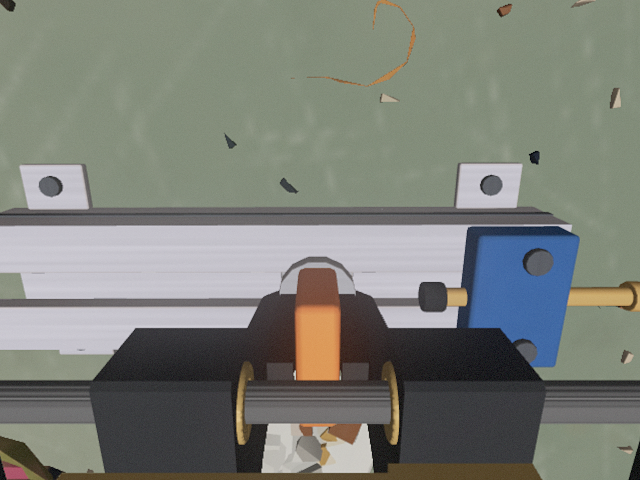

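Wrist view: collar's right edge at u≈355, buffer tip at (419,296): about 26 mm gap left, bolt seated on the slot.

step_arm([
  {"dx":0,"dy":0.06,"dz":-0.0025,"wx":0,"wy":0,"wz":0,"claw":5},
  {"dx":0,"dy":0.13,"dz":-0.0025,"wx":0,"wy":0,"wz":0,"claw":5},
  {"dx":0,"dy":0.19,"dz":-0.0025,"wx":0,"wy":0,"wz":0,"claw":5},
  {"dx":0,"dy":0.23,"dz":-0.0025,"wx":0,"wy":0,"wz":0,"claw":5},
  {"dx":0,"dy":0.25,"dz":-0.0025,"wx":0,"wy":0,"wz":0,"claw":5},
  {"dx":0,"dy":0.25,"dz":-0.0025,"wx":0,"wy":0,"wz":0,"claw":5},
  {"dx":0,"dy":0.25,"dz":-0.0025,"wx":0,"wy":0,"wz":0,"claw":5},
])

```text
clock: 12.25
tool_pos: [0.6053, 0.1163, 0.058]
eef_rot: [0.104, 0.995, -0.0, -0.0]
contact_force: [-0.8, -3.7, 5.3]
opening: 0.162
finger_force: 20.0
```

```bash
cat > f.py <<'E'
from slot import *
s=get_state(); e=np.array([.206,.978]); n=np.array([-.978,.206]); d=s['tool_pos'][:2]-np.array([.5866,.0268])
print('clock',s['clock'],'along mm',(d@e*1000).round(2),'lat',(d@n*1000).round(2),'z',s['tool_pos'][2].round(4),'F along',(s['contact_force'][:2]@e).round(2),'lat',(s['contact_force'][:2]@n).round(2),'z',s['contact_force'][2].round(2),'M',np.round(s['moment'],2),'q7',round(s['q'][6],3)); go([*s['tool_pos']],78.1)
E
python3 f.py
```

```text
clock 12.25 along mm 91.37 lat 0.17 z 0.058 F along -3.82 lat 0.01 z 5.27 M [-0.68  0.14 -0.03] q7 0.866
shift shares [0. 0. 0.] tool y yaw 78.02
turn shares [-0.0003  0.     -0.0005]
```

step_arm([
  {"dx":0,"dy":0,"dz":-0.003,"wx":0,"wy":0,"wz":0,"claw":5},
  {"dx":0,"dy":0.02,"dz":-0.003,"wx":0,"wy":0,"wz":0,"claw":5},
  {"dx":0,"dy":0.035,"dz":-0.003,"wx":0,"wy":0,"wz":0,"claw":5},
  {"dx":0,"dy":0.05,"dz":-0.003,"wx":0,"wy":0,"wz":0,"claw":5},
  {"dx":0,"dy":0.05,"dz":-0.003,"wx":0,"wy":0,"wz":0,"claw":5},
])

```text
clock: 12.75
tool_pos: [0.6061, 0.1215, 0.058]
eef_rot: [0.104, 0.995, 0.0, -0.0]
contact_force: [-0.8, -2.0, 1.8]
opening: 0.156
finger_force: 20.0
```

```bash
python3 f.py
```

```text
clock 12.75 along mm 96.62 lat 0.46 z 0.058 F along -2.11 lat 0.33 z 1.79 M [-0.39  0.06  0.05] q7 0.862
shift shares [0. 0. 0.] tool y yaw 78.07
turn shares [ 0.0002 -0.0001 -0.0002]
```

step_arm([
  {"dx":0,"dy":0.01,"dz":0,"wx":0,"wy":0,"wz":0,"claw":5},
  {"dx":0,"dy":0.02,"dz":0,"wx":0,"wy":0,"wz":0,"claw":5},
  {"dx":0,"dy":0.02,"dz":0,"wx":0,"wy":0,"wz":0,"claw":5},
])

```text
clock: 13.05
tool_pos: [0.6064, 0.1228, 0.058]
eef_rot: [0.104, 0.995, 0.0, -0.0]
contact_force: [-0.4, -1.3, 0.8]
opening: 0.16
finger_force: 20.0
```

step_arm([
  {"dx":0,"dy":0.01,"dz":0,"wx":0,"wy":0,"wz":0,"claw":5},
  {"dx":0,"dy":0.01,"dz":0,"wx":0,"wy":0,"wz":0,"claw":5},
  {"dx":0,"dy":0.01,"dz":0,"wx":0,"wy":0,"wz":0,"claw":5},
])

```text
clock: 13.35
tool_pos: [0.6065, 0.1236, 0.058]
eef_rot: [0.104, 0.995, 0.0, -0.0]
contact_force: [-0.4, -0.9, 0.6]
opening: 0.157
finger_force: 20.0
```

```bash
python3 f.py
```

```text
clock 13.35 along mm 98.79 lat 0.45 z 0.058 F along -0.96 lat 0.25 z 0.6 M [-0.13  0.08 -0.03] q7 0.86
shift shares [0. 0. 0.] tool y yaw 78.06
turn shares [ 0.0002 -0.0001 -0.0002]
```

step_arm([
  {"dx":0,"dy":0.012,"dz":0,"wx":0,"wy":0,"wz":0,"claw":5},
  {"dx":0,"dy":0.012,"dz":0,"wx":0,"wy":0,"wz":0,"claw":5},
  {"dx":0,"dy":0.012,"dz":0,"wx":0,"wy":0,"wz":0,"claw":5},
])

```text
clock: 13.65
tool_pos: [0.6066, 0.124, 0.0581]
eef_rot: [0.104, 0.995, -0.0, -0.0]
contact_force: [0.1, -1.7, -1.2]
opening: 0.157
finger_force: 20.0
```

step_arm([
  {"dx":0,"dy":0.012,"dz":0,"wx":0,"wy":0,"wz":0,"claw":5},
  {"dx":0,"dy":0.012,"dz":0,"wx":0,"wy":0,"wz":0,"claw":5},
  {"dx":0,"dy":0.012,"dz":0,"wx":0,"wy":0,"wz":0,"claw":5},
])

```text
clock: 13.95
tool_pos: [0.6068, 0.1244, 0.0581]
eef_rot: [0.104, 0.995, -0.0, -0.0]
contact_force: [-1.0, -3.5, 0.6]
opening: 0.16
finger_force: 20.0
```

```bash
python3 f.py
```

```text
clock 13.95 along mm 99.57 lat 0.39 z 0.0581 F along -3.63 lat 0.25 z 0.58 M [-0.71  0.26  0.03] q7 0.858
shift shares [0. 0. 0.] tool y yaw 78.02
turn shares [-0.0003 -0.0002 -0.0004]
```

step_arm([
  {"dx":0,"dy":0.012,"dz":0,"wx":0,"wy":0,"wz":0,"claw":5},
  {"dx":0,"dy":0.012,"dz":0,"wx":0,"wy":0,"wz":0,"claw":5},
  {"dx":0,"dy":0.012,"dz":0,"wx":0,"wy":0,"wz":0,"claw":5},
])

```text
clock: 14.25
tool_pos: [0.6069, 0.1249, 0.0581]
eef_rot: [0.105, 0.995, -0.001, -0.0]
contact_force: [-1.5, -4.9, 1.3]
opening: 0.163
finger_force: 20.0
```

```bash
python3 f.py
```

```text
clock 14.25 along mm 100.13 lat 0.33 z 0.0581 F along -5.09 lat 0.42 z 1.32 M [-1.08  0.43 -0.04] q7 0.857
shift shares [0. 0. 0.] tool y yaw 78.0
turn shares [-0.0005 -0.0002 -0.0005]
```

step_arm([
  {"dx":0,"dy":0.006,"dz":0,"wx":0,"wy":0,"wz":0.015,"claw":5},
  {"dx":0,"dy":0.006,"dz":0,"wx":0,"wy":0,"wz":0.04,"claw":5},
  {"dx":0,"dy":0.006,"dz":0,"wx":0,"wy":0,"wz":0.07,"claw":5},
  {"dx":0,"dy":0.006,"dz":0,"wx":0,"wy":0,"wz":0.1,"claw":5},
  {"dx":0,"dy":0.006,"dz":0,"wx":0,"wy":0,"wz":0.12,"claw":5},
  {"dx":0,"dy":0.006,"dz":0,"wx":0,"wy":0,"wz":0.12,"claw":5},
])

```text
clock: 14.85
tool_pos: [0.6056, 0.1262, 0.0581]
eef_rot: [0.289, 0.957, -0.001, -0.001]
contact_force: [-4.6, -3.9, 4.4]
opening: 0.163
finger_force: 20.0
```

```bash
python3 f.py
```

```text
clock 14.85 along mm 101.13 lat 1.9 z 0.0581 F along -4.81 lat 3.7 z 4.44 M [-0.81  1.    0.07] q7 0.607
shift shares [0. 0. 0.] tool y yaw 56.39
turn shares [-0.0007 -0.0008 -0.1206]
```

step_arm([
  {"dx":0,"dy":0,"dz":0,"wx":0,"wy":0,"wz":0,"claw":5},
  {"dx":0,"dy":0,"dz":0,"wx":0,"wy":0,"wz":0,"claw":5},
  {"dx":0,"dy":0,"dz":0,"wx":0,"wy":0,"wz":0,"claw":5},
])

```text
clock: 15.15
tool_pos: [0.6056, 0.1262, 0.0581]
eef_rot: [0.289, 0.957, -0.001, -0.001]
contact_force: [-5.1, -4.7, 3.6]
opening: 0.157
finger_force: 20.0
```

```bash
python3 f.py
```

```text
clock 15.15 along mm 101.11 lat 1.89 z 0.0581 F along -5.64 lat 4.06 z 3.61 M [-0.83  0.96  0.04] q7 0.608
shift shares [0. 0. 0.] tool y yaw 56.46
turn shares [-0.0006 -0.0009 -0.1202]
```

step_arm([
  {"dx":0,"dy":0,"dz":0,"wx":0,"wy":0,"wz":0.02,"claw":5},
  {"dx":0,"dy":0,"dz":0,"wx":0,"wy":0,"wz":0.05,"claw":5},
  {"dx":0,"dy":0,"dz":0,"wx":0,"wy":0,"wz":0.08,"claw":5},
  {"dx":0,"dy":0,"dz":0,"wx":0,"wy":0,"wz":0.1,"claw":5},
  {"dx":0,"dy":0,"dz":0,"wx":0,"wy":0,"wz":0.12,"claw":5},
  {"dx":0,"dy":0,"dz":0,"wx":0,"wy":0,"wz":0.12,"claw":5},
])

```text
clock: 15.75
tool_pos: [0.6055, 0.1265, 0.0581]
eef_rot: [0.463, 0.886, -0.001, -0.001]
contact_force: [-5.1, -3.3, 4.2]
opening: 0.161
finger_force: 20.0
```

```bash
python3 f.py
```

```text
clock 15.75 along mm 101.4 lat 2.09 z 0.0581 F along -4.26 lat 4.29 z 4.24 M [-0.81  1.06  0.05] q7 0.363
shift shares [0. 0. 0.] tool y yaw 34.81
turn shares [-0.0008 -0.0008 -0.2405]
```

step_arm([
  {"dx":0.003,"dy":0.004,"dz":0,"wx":0,"wy":0,"wz":0.02,"claw":5},
  {"dx":0.003,"dy":0.004,"dz":0,"wx":0,"wy":0,"wz":0.05,"claw":5},
  {"dx":0.003,"dy":0.004,"dz":0,"wx":0,"wy":0,"wz":0.09,"claw":5},
  {"dx":0.003,"dy":0.004,"dz":0,"wx":0,"wy":0,"wz":0.13,"claw":5},
  {"dx":0.003,"dy":0.004,"dz":0,"wx":0,"wy":0,"wz":0.16,"claw":5},
  {"dx":0.003,"dy":0.004,"dz":0,"wx":0,"wy":0,"wz":0.16,"claw":5},
])

```text
clock: 16.35
tool_pos: [0.6058, 0.1268, 0.0581]
eef_rot: [0.669, 0.743, -0.001, -0.001]
contact_force: [-4.7, -4.6, 4.9]
opening: 0.158
finger_force: 20.0
```

```bash
python3 f.py
```

```text
clock 16.35 along mm 101.72 lat 1.83 z 0.0581 F along -5.45 lat 3.6 z 4.9 M [-0.98  1.03  0.08] q7 0.038
shift shares [0. 0. 0.] tool y yaw 5.97
turn shares [-0.0009 -0.0005 -0.4007]
```

step_arm([
  {"dx":0,"dy":0,"dz":0,"wx":0,"wy":0,"wz":0.02,"claw":5},
  {"dx":0,"dy":0,"dz":0,"wx":0,"wy":0,"wz":0.05,"claw":5},
  {"dx":0,"dy":0,"dz":0,"wx":0,"wy":0,"wz":0.08,"claw":5},
  {"dx":0,"dy":0,"dz":0,"wx":0,"wy":0,"wz":0.1,"claw":5},
  {"dx":0,"dy":0,"dz":0,"wx":0,"wy":0,"wz":0.1,"claw":5},
  {"dx":0,"dy":0,"dz":0,"wx":0,"wy":0,"wz":0.1,"claw":5},
])

```text
clock: 16.95
tool_pos: [0.606, 0.1267, 0.0581]
eef_rot: [0.777, 0.63, -0.001, -0.001]
contact_force: [-4.6, -3.2, 4.3]
opening: 0.16
finger_force: 20.0
```

```bash
python3 f.py
python3 - <<'E'
from h import *
im,P,c=cloud('wrist'); cv2.imwrite('pics/w6.png',im[:,:,::-1])
E
```

```text
clock 16.95 along mm 101.73 lat 1.57 z 0.0581 F along -4.08 lat 3.87 z 4.3 M [-0.92  1.01  0.02] q7 -0.165
shift shares [0. 0. 0.] tool y yaw -11.92
turn shares [-4.000e-04  8.000e-04  4.999e-01]
```

View pics/w6.png

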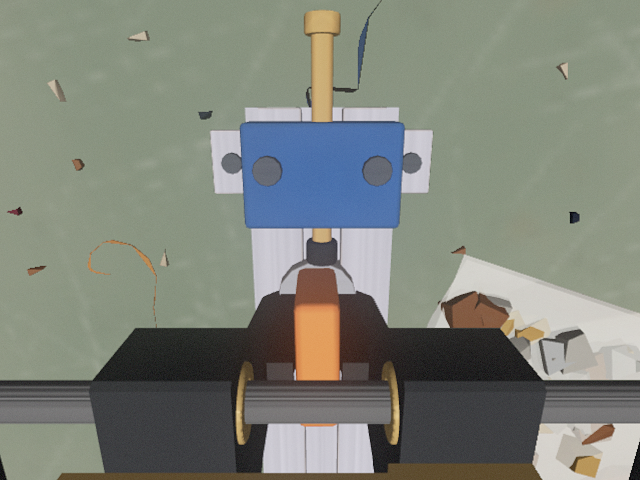

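Wrist view: the collar at (320,275) sits against the black buffer at (321,250), the bar standing along the rail, so the head lies across.

step_arm([
  {"dx":0,"dy":-0.006,"dz":-0.002,"wx":0,"wy":0,"wz":0,"claw":5},
  {"dx":0,"dy":-0.012,"dz":-0.002,"wx":0,"wy":0,"wz":0,"claw":5},
  {"dx":0,"dy":-0.016,"dz":-0.002,"wx":0,"wy":0,"wz":0,"claw":5},
  {"dx":0,"dy":-0.016,"dz":-0.002,"wx":0,"wy":0,"wz":0,"claw":5},
])

```text
clock: 17.4
tool_pos: [0.606, 0.1269, 0.0582]
eef_rot: [0.777, 0.63, -0.0, -0.0]
contact_force: [-3.1, -4.3, 1.7]
opening: 0.158
finger_force: 20.0
```

```bash
python3 f.py
```

```text
clock 17.4 along mm 101.86 lat 1.65 z 0.0582 F along -4.88 lat 2.16 z 1.71 M [-1.07  0.7   0.06] q7 -0.165
shift shares [0. 0. 0.] tool y yaw -11.96
turn shares [-0.000e+00  1.000e-04  4.997e-01]
```

step_arm([
  {"dx":0,"dy":-0.014,"dz":-0.001,"wx":0,"wy":0,"wz":0,"claw":5},
  {"dx":0,"dy":-0.014,"dz":-0.001,"wx":0,"wy":0,"wz":0,"claw":5},
  {"dx":0,"dy":-0.014,"dz":-0.001,"wx":0,"wy":0,"wz":0,"claw":5},
])

```text
clock: 17.7
tool_pos: [0.6056, 0.127, 0.0584]
eef_rot: [0.777, 0.629, 0.0, 0.0]
contact_force: [-0.1, -4.3, -0.3]
opening: 0.158
finger_force: 20.0
```

step_arm([
  {"dx":0,"dy":0,"dz":0,"wx":0,"wy":0,"wz":0,"claw":5},
  {"dx":0,"dy":0,"dz":0,"wx":0,"wy":0,"wz":0,"claw":5},
], force=4)

```text
clock: 17.9
tool_pos: [0.6057, 0.1278, 0.0586]
eef_rot: [0.777, 0.63, 0.001, 0.0]
contact_force: [-0.8, -2.9, 1.0]
opening: 0.172
finger_force: 4.0
```

```bash
python3 f.py
```

```text
clock 17.9 along mm 102.68 lat 2.14 z 0.0586 F along -2.96 lat 0.23 z 0.98 M [-0.85  0.17  0.05] q7 -0.166
shift shares [0. 0. 0.] tool y yaw -11.95
turn shares [ 0.     -0.0005  0.4997]
```

step_arm([
  {"dx":0,"dy":0,"dz":0,"wx":0,"wy":0,"wz":0,"claw":18},
  {"dx":0,"dy":0,"dz":0,"wx":0,"wy":0,"wz":0,"claw":24},
  {"dx":0,"dy":0,"dz":0,"wx":0,"wy":0,"wz":0,"claw":32},
  {"dx":0,"dy":0,"dz":0,"wx":0,"wy":0,"wz":0,"claw":36},
  {"dx":0,"dy":0,"dz":0,"wx":0,"wy":0,"wz":0,"claw":36},
  {"dx":0,"dy":0,"dz":0,"wx":0,"wy":0,"wz":0,"claw":36},
])

```text
clock: 18.5
tool_pos: [0.6051, 0.1274, 0.0584]
eef_rot: [0.777, 0.63, 0.0, -0.0]
contact_force: [0.3, -0.5, 0.3]
opening: 0.41
finger_force: 0.0
```

```bash
python3 f.py
python3 - <<'E'
from h import *
im,P,c=cloud('wrist'); cv2.imwrite('pics/w7.png',im[:,:,::-1])
E
```

```text
clock 18.5 along mm 102.24 lat 2.62 z 0.0584 F along -0.38 lat -0.38 z 0.29 M [-0.13  0.08 -0.03] q7 -0.165
shift shares [0. 0. 0.] tool y yaw -11.96
turn shares [-1.000e-04 -1.000e-04  4.997e-01]
```

View pics/w7.png

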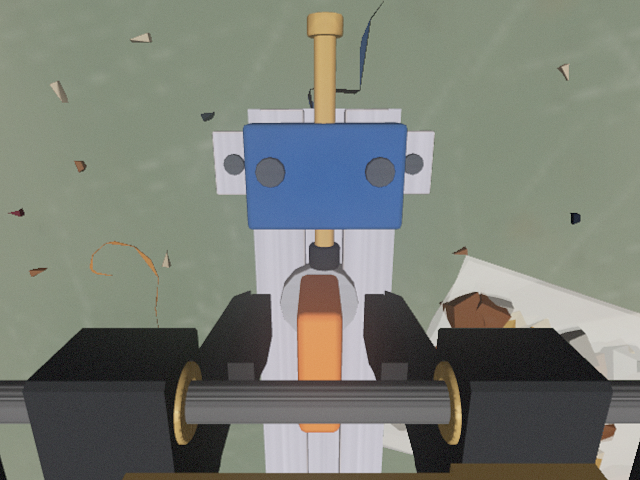

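The fingers are clear of the bar and the collar at (318,295) still meets the buffer at (323,258). I'll lift straight up and check.

step_arm([
  {"dx":0,"dy":0,"dz":-0.1,"wx":0,"wy":0,"wz":0,"claw":36},
  {"dx":0,"dy":0,"dz":-0.3,"wx":0,"wy":0,"wz":0,"claw":36},
  {"dx":0,"dy":0,"dz":-0.6,"wx":0,"wy":0,"wz":0,"claw":36},
  {"dx":0,"dy":0,"dz":-1,"wx":0,"wy":0,"wz":0,"claw":36},
  {"dx":0,"dy":0,"dz":-1,"wx":0,"wy":0,"wz":0,"claw":36},
  {"dx":0,"dy":0,"dz":-1,"wx":0,"wy":0,"wz":0,"claw":36},
  {"dx":0,"dy":0,"dz":-1,"wx":0,"wy":0,"wz":0,"claw":36},
])

```text
clock: 19.25
tool_pos: [0.6045, 0.1274, 0.1382]
eef_rot: [0.777, 0.63, -0.0, -0.0]
contact_force: [0.3, -0.3, -0.3]
opening: 0.407
finger_force: 0.0
```

Run:
```python
from h import *
st(); im,P,c=cloud('wrist'); cv2.imwrite('pics/w8.png',cv2.resize(im[120:400,180:460,::-1],None,fx=2,fy=2))
```

```text
{'clock': 19.25, 'tool_pos': [0.6045, 0.1274, 0.1382], 'eef_rot': [0.7769, 0.6296, -0.0003, -0.0004], 'contact_force': [0.3196, -0.26, -0.3437], 'opening': 0.4073, 'q': [-0.4319, 0.8257, 0.2736, 1.6893, -0.3252, 0.6725, -0.1944]}
```

View pics/w8.png

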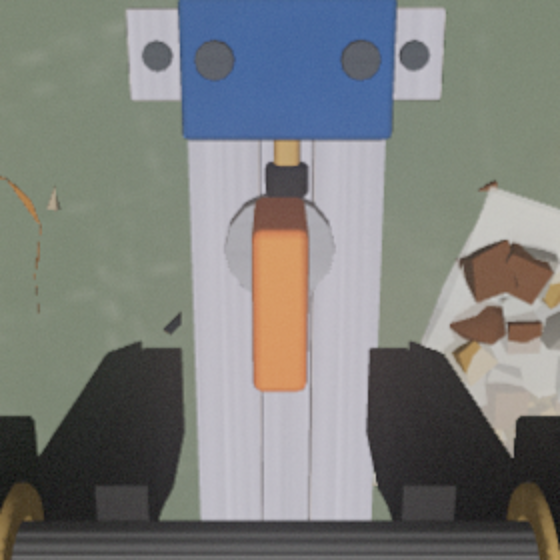

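The crop shows the collar's edge at (285,195) meeting the buffer, with the bar parallel to the rail and the gripper clear. I'll hand the job in.

```bash
python3 -c "
from plant import workorder; print(workorder.finish_job())"
```

```text
the job is handed in; nothing more can be done
None
```

I handed the job in at about 19 s of the 61 s allowed. The last camera view shows the bolt seated with its collar against the buffer and its bar along the rail, so the head lies across under the lips. The gripper was clear above it. The system gave no verdict on the result.

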